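# Start the toast, then point out the honey

## Robot

A 6-joint arm with a two-finger parallel gripper is mounted at the origin on a cart in front of the work surface, level with it; the furniture and walls round the work are solid. World frame = base frame: x ahead of the robot, y to its left, z up, the work surface at z = 0. Lengths are in m, angles in rad, forces in N, time in s.
With the tool pointing down it reaches from about 0.375 to 0.925 m from the base axis. Payload 5.7 kg.
Tool frame: the origin (TCP) lies between the finger pads, 19 mm behind the fingertips; this is the grasp point; z points along the fingers, y is the line along which they close (so a half turn about z gives the same grasp; the last joint's range is limited). The gripper opens to 85 mm and grips with 20 to 120 N. Pads are 22 mm wide; open, the fingers measure 114 mm over their backs; the gripper's body (76 mm by 85 mm) begins 54 mm behind the grasp point. The pads swing forward as they close: fully open they stand 13 mm farther back than shut.
Start: joints at [-1.361, 0.359, 1.51, -0, 1.272, -0.115], TCP at [0.191, -0.569, 0.25] pointing down, gripper open.
Joint ranges: [-2.97, 2.97], [-1.01, 2.36], [0.21, 2.38], [-0.96, 4.11], [0.2, 2.71], [-2.98, 2.98]. Speed limits (rad/s): [2.39, 2.39, 3.14, 3.14, 3.14, 3.14].

## Interface

Orientations are given as a unit quaternion [x, y, z, w].
In Python, from bench import ctrl gives the robot as it stands.
- The arm moves only by the tool step_arm, never from a script. Its argument "targets" is a list of rows, each an object of numbers: "jaw": the opening, from 0 (shut) to 1 (fully open); "x", "y", "z": the shift along the tool's x, y, z in a scale on which 1.0 is 60 cm; "ax", "ay", "az": the turn, a rotation vector about the tool's x, y, z in fractions of the full range, 1 being 120 degrees. In form: [{"jaw": .., "x": .., "y": .., "z": .., "ax": .., "ay": .., "az": ..}, ...]. A call has 1 to 5 rows; each row is the pose to reach, as a shift and turn from the pose commanded when the call began, along the tool's axes at that moment; what a row does not reach only later rows make up. A row lasts 1/10 s, in which the tool goes at most 50 mm and 8.59 degrees, less where a joint would pass 70% of its speed; a pose out of reach is approached as far as the arm can. Shift and turn numbers lie between -1 and 1, and a call with a number outside is refused. A call with a gripper value outside its range is refused whole. The fingers move at their own pace and stop on an object; the grip force is fixed at half the most. Time passes only in rows, so rows that repeat a pose let the fingers close. It gives the time, the measured TCP pose, the force, the opening and the grip force at its end, in the units of the state.
- ctrl.observe(): the state, without advancing time (a new reading comes with each control period).
- ctrl.capture(name): name is "side" or "top" or "wrist"; returns a dict with "frame" (384x512x3 uint8, blue, green, red), "vertical_fov" (degrees; the focal length in pixels is half the picture's height over the tangent of half this angle, whatever the lens; pixels are square), "cx", "cy" (the principal point, pixels), "position" and "orientation" of the camera in the world. Camera axes: x right, y up, looking along -z (the intrinsics and any distortion apply to the point x, -y, -z); pixel columns grow to the right and rows downward; lengths in m; the calibration is good to about 2 mm. A picture is of the moment at which its call begins. There is no depth.
- ctrl.hand_in(): hands the job in; it is judged then, once.
The state is a dict: "t": time; "q": joint angles; "joint_velocities": joint speeds; "joint_torque": joint torques, N m; "ee_pos": TCP position; "eef_rot": TCP orientation; "contact_force": force on the tool from outside, world axes, zero at the start; "wrist_torque": the same for the moment, N m; "finger_gap": finger opening in m; "grasp_force": force on a finger pad.
Only numpy, scipy, OpenCV 4.12 (cv2) and the standard library are available. Lean on these libraries where they do the work, as an engineer would, in place of code of your own. Each camera call takes 0.05 s, during which the arm holds its last target. There are 200 camera calls.

## Task

Start the toast: with your fingertips push the toaster's lever all the way down, so that the two slices sink in, without shoving the toaster about. Then show me which jar is the honey, the stout glass jar with the wide dark lid: hold your fingertips over the middle of its lid, a finger's breadth or two above it and never touching the jar, stay there at least two seconds, and finish still pointing at it. Leave everything else on the worktop standing where it is.

Things in the scene. Friction and masses are not known exactly. Their poses are not given: they have to be found in the camera images.
- toaster_lever (a joint): the toaster's lever, slides straight down: 0 all the way up, 0.065 m all the way down (its stop). Starts within 10 mm of the top. Resists with about 4 N, has no return spring and stays where it is left; the two slices of bread ride down with it
- lever_top (a point): centre of the upper face of the toaster's lever, a black tab 40 mm wide, 13 mm thick, standing out 24 mm from the toaster's end face; the point is 11 mm out from the face and moves with the lever (156 mm above the worktop when up, 91 mm when down). Frame as toaster: outward is its -y, z up
- toaster: loose dark two-slice toaster, 1.3 to 1.9 kg, 190 mm high, bread about 40 mm higher at the start. Origin on the worktop beside it: in its own axes the body spans x -203 to -29, y -124 to 148 mm, z up. The lever is in the end face at y -124, which roughly faces the robot; that face rises above the lowered lever, so lean the tool (about 30 deg) away from it to keep the hand clear
- honey_jar: the honey: stout round glass jar with a wide dark screw lid, 61 mm across, 98 mm high, about 0.32 kg, loose. Origin at the centre of its underside, z up. Its place among its neighbours changes. A wall cupboard hangs over the back of the worktop (door front about world x 0.6, y -0.2 to 0.4, underside z 0.45): keep the wrist in front of it
- honey_lid (a point): centre of the top of the honey jar's lid, 98 mm above the worktop; z up
- tuna_tin: bystander: squat food tin, 58 mm across, 72 mm high. Origin at the centre of its underside
- spice_jar: bystander: slender glass spice jar, 46 mm across, 106 mm high. Origin at the centre of its underside
- salt_shaker: bystander: glass salt shaker with a domed metal top, 44 mm across, 90 mm high. Origin at the centre of its underside
- mug: bystander: white mug, 83 mm across, 110 mm with its handle, 86 mm high. Origin at the centre of its underside
Things that resemble listed ones, but are neither listed nor needed, are in the scene too. What is shaped like the honey_jar but red or turquoise is not meant.

How it is judged:
On the way, in this order (a step that is already met when the one before it is completed fails the run):
1. the toaster's lever is all the way down (value of joint toaster_lever above 0.058 m), for 0.2 s.
2. the fingertips point at the honey jar from just above its lid, touching nothing (horizontal distance between the grasp point and honey_lid below 0.03 m and z of the grasp point in the frame of honey_lid between 0.022 and 0.085 m and contact force between each of the arm, the fingers and anything else below 0.3 N and value of joint toaster_lever above 0.058 m), for 1.5 s.
At the end, for the whole second after the job is handed in: The lever is within 7 mm of its lower stop; the tool point is within 30 mm sideways of the middle of the honey lid and 22 to 85 mm above it, touching nothing; the toaster is upright and within 30 mm, the jars, tin, shaker and mug within 15 mm, of where they stood (all of step 2 and angle between toaster's own z axis and vertical below 0.05 rad and distance of toaster from where it was at the start of the episode below 0.03 m and angle between honey_jar's own z axis and vertical below 0.1 rad and linear speed of honey_jar below 0.02 m/s and distance of each of tuna_tin, spice_jar, salt_shaker, mug, honey_jar from where it was at the start of the episode below 0.015 m).
It fails at once if the honey jar is touched (contact force between any of the fingers, the arm and honey_jar above 0.5 N or distance of honey_jar from where it was at the start of the episode above 0.015 m).
It fails at once if another thing on the worktop is knocked, shifted or lifted (distance of any of tuna_tin, spice_jar, salt_shaker, mug from where it was at the start of the episode above 0.015 m).
It fails at once if the toaster is shoved, tipped or lifted (distance of toaster from where it was at the start of the episode above 0.03 m or angle between toaster's own z axis and vertical above 0.12 rad or height (world z) of toaster above 0.015 m).
It also fails if it takes over 45 s, if anything falls off the work surface, if the arm or the gripper's body presses on something with over 40 N, if the wrist force passes 120 N, or if a joint passes its speed limit or range.

## Working session

There is one attempt and no reset: what is moved stays moved. The work goes in short steps, Python scripts to look and compute and a tool call to move; the robot and the scene stay as the last step left them, time stands still between calls to the robot, and variables do not carry over. Pictures are saved under pics/ and viewed, at most 10 in all, crops included, and the job is handed in when it is done.

Besides the shell and the picture viewer there is one more tool, called after "Emit:" by a JSON object that holds its "op" and its "data", one argument or row to a line. step_arm: Moves the arm, as the interface text tells. Its arguments: {"type":"object","properties":{"targets":{"type":"array"}},"required":["targets"]}

```bash
mkdir -p pics; ls; python3 - <<'E'
from bench import ctrl
import cv2,json
s=ctrl.observe();print(s)
for n in("side","top","wrist"):
    c=ctrl.capture(n);cv2.imwrite(f"pics/{n}0.png",c["frame"]);print(n,{k:v for k,v in c.items() if k!="frame"})
E
```

```text
pics
{'t': 0.0, 'q': array([-1.36110550e+00,  3.59525039e-01,  1.51140075e+00,  5.64034194e-06,
        1.27248352e+00, -1.15144085e-01]), 'joint_velocities': array([ 2.94813657e-04, -1.96927748e-03,  1.22135211e-03,  4.41791494e-04,
        1.55802044e-03,  9.53073853e-05]), 'joint_torque': array([ 3.25095258e-03, -5.27613223e+01, -2.78618753e+01, -7.91738967e-05,
        1.29737158e-02, -3.66221161e-05]), 'ee_pos': array([ 0.19133088, -0.56802145,  0.24915367]), 'eef_rot': array([ 9.86838981e-01,  1.61703431e-01, -4.02320797e-05, -9.07444684e-04]), 'contact_force': array([-0.22463332, -0.20619232,  0.34001886]), 'wrist_torque': array([-0.01172772,  0.00911667,  0.00179956]), 'grasp_force': 0.0, 'finger_gap': 0.08515498699772316}
side {'vertical_fov': 50.16868406220612, 'cx': 255.0777648715934, 'cy': 195.7804940274577, 'position': array([ 0.43829934, -0.8668911 ,  0.49830808]), 'orientation': array([ 0.54418851, -0.03011336, -0.06219938,  0.83611201])}
top {'vertical_fov': 50.43608694747878, 'cx': 255.75748224521595, 'cy': 196.65815402809255, 'position': array([0.43539152, 0.01930794, 1.12970253]), 'orientation': array([ 0.02216968, -0.04736397, -0.70215495,  0.71010111])}
wrist {'vertical_fov': 65.62969379405548, 'cx': 260.66958810149345, 'cy': 190.76181872119088, 'position': array([ 0.26283737, -0.54417187,  0.37413069]), 'orientation': array([-0.12047655,  0.08777792, -0.57669916,  0.8032425 ])}
```

View pics/side0.png

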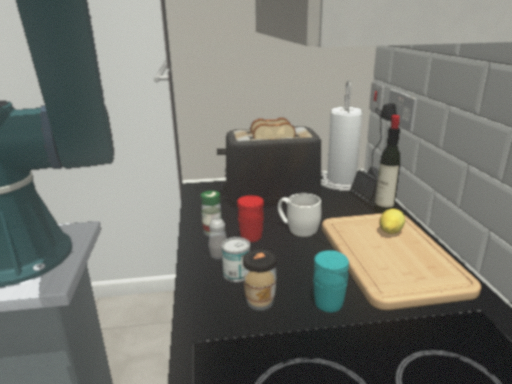

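View pics/top0.png

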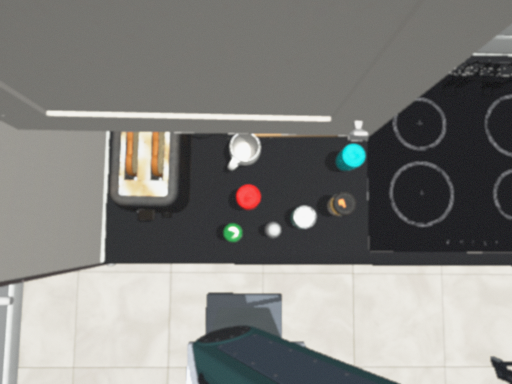

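The side view shows the spice jar (210,213), red jar (250,218), shaker (217,240), tin (236,258), turquoise jar (330,280), mug (303,213) and toaster with its lever at about (221,152). The stout jar with a dark lid is at (260,278) in the side view and (342,204) in the top view. Honey candidates are this jar, the red one and the turquoise one. Only the first is clear glass with a dark lid, so I'll confirm it in a crop.

```bash
cat > h.py <<'E'
import numpy as np
from scipy.spatial.transform import Rotation as R
C={"side":(50.16868406,255.07776,195.78049,[0.43829934,-0.8668911,0.49830808],[0.54418851,-0.03011336,-0.06219938,0.83611201]),
"top":(50.43608695,255.75748,196.65815,[0.43539152,0.01930794,1.12970253],[0.02216968,-0.04736397,-0.70215495,0.71010111])}
def ray(n,u,v):
    f,cx,cy,p,q=C[n];F=192/np.tan(np.radians(f/2))
    d=R.from_quat(q).apply([(u-cx)/F,-(v-cy)/F,-1]);return np.array(p),d
def atz(n,u,v,z):
    p,d=ray(n,u,v);return p+d*(z-p[2])/d[2]
def tri(a,b):
    (p,d),(q,e)=ray(*a),ray(*b)
    t,*_=np.linalg.lstsq(np.c_[d,-e],q-p,rcond=None);A=p+d*t[0];B=q+e*t[1];return (A+B)/2,np.linalg.norm(A-B)
def proj(n,P):
    f,cx,cy,p,q=C[n];F=192/np.tan(np.radians(f/2));c=R.from_quat(q).inv().apply(np.array(P)-p);return cx-F*c[0]/c[2],cy+F*c[1]/c[2]
E
python3 - <<'E'
import cv2,numpy as np
t=cv2.imread("pics/top0.png");s=cv2.imread("pics/side0.png")
def crop(i,x,y,w,h,k):return cv2.resize(i[y:y+h,x:x+w],None,fx=k,fy=k,interpolation=cv2.INTER_CUBIC)
a=crop(t,100,120,100,110,4);b=crop(t,300,180,70,50,4);c=crop(s,200,130,70,50,4) ;d=crop(s,230,240,70,75,4)
o=np.zeros((600,800,3),np.uint8)
for im,x,y in((a,0,0),(b,410,0),(c,410,205)): o[y:y+im.shape[0],x:x+im.shape[1]]=im
d=cv2.resize(d,None,fx=.65,fy=.65);o[408:408+d.shape[0]-3,410:410+d.shape[1]]=d[:d.shape[0]-3]
cv2.imwrite("pics/crops.png",o)
from h import *
print(atz("top",342,204,.098),atz("side",260,257,.098),tri(("top",342,204),("side",260,257)))
print(atz("top",146,214,.156),tri(("top",146,214),("side",221,150)))
E
```

```text
[ 0.52146576 -0.23808775  0.098     ] [ 0.52633578 -0.24342285  0.098     ] (array([ 0.52432672, -0.23908036,  0.09507231]), np.float64(0.005230897847924933))
[0.48706976 0.2447209  0.156     ] (array([0.48817885, 0.24648763, 0.1483068 ]), np.float64(0.0014002921780251769))
```

View pics/crops.png

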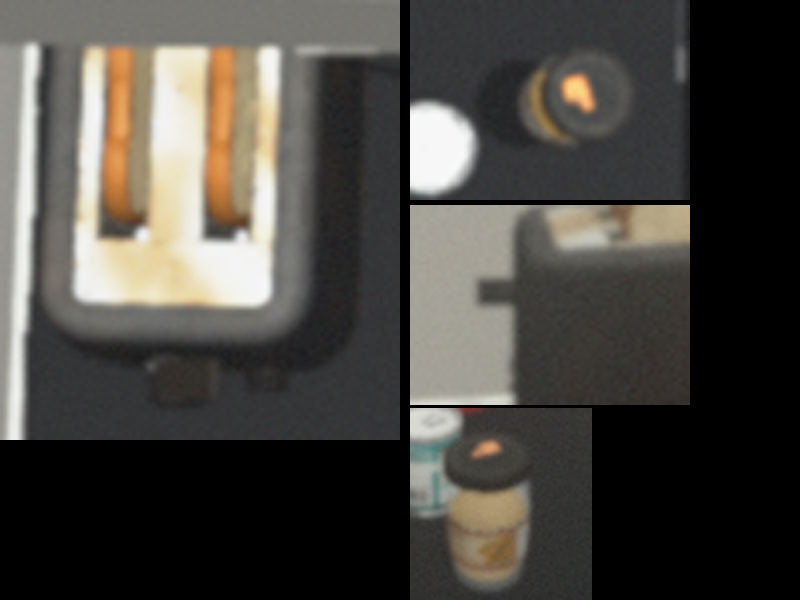

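The crop confirms the honey: clear amber glass, printed label and wide dark lid, with the lid centre at top (345,204). The lever tab's top face spans top px (137–154, 210–220). In the side view the tab runs from (217,149) at the tip to (226,155).

```bash
python3 - <<'E'
from h import *
print("lid",atz("top",345,203.7,.098),proj("side",atz("top",345,203.7,.098)))
print("levtip",tri(("top",145.5,220),("side",217,149.5)))
print("levroot",atz("top",146,210,.156), "tipL,R",atz("top",137.8,219.5,.154),atz("top",153.5,219.5,.154))
k=lambda x,y:atz("top",100+x/4,120+y/4,.188)
a=[k(82,50),k(75,290),k(283,50),k(270,290),k(85,303),k(262,303)]
for i in(0,2): d=a[i]-a[i+1];print(np.degrees(np.arctan2(d[1],d[0])))
d=a[4]-a[5];print(np.degrees(np.arctan2(-d[0],d[1])),np.linalg.norm(d))
print("edges",k(45,250),k(312,250),k(180,345))
for n,u,v,z in(("spice",233,233,.106),("salt",273,230,.09),("tin",304,217,.072),("mug",244,149,.086),("red",248,197,.098),("turq",351,156,.098)):print(n,atz("top",u,v,z))
E
```

```text
lid [ 0.52233235 -0.24584209  0.098     ] (np.float64(257.99038849459276), np.float64(257.9208284195466))
levtip (array([0.47540753, 0.24665385, 0.15036549]), np.float64(0.004654448045052765))
levroot [0.49655527 0.24505906 0.156     ] tipL,R [0.47392432 0.26396465 0.154     ] [0.47433009 0.22709206 0.154     ]
0.7671612265399123
-1.31188864701808
0.7516216300691988 0.10083410708817844
edges [0.55695841 0.31912598 0.188     ] [0.55914207 0.16652155 0.188     ] [0.5031338  0.24022083 0.188     ]
spice [0.44472553 0.03926418 0.106     ]
salt [ 0.45348241 -0.0620734   0.09      ]
tin [ 0.48839528 -0.14429346  0.072     ]
mug [0.66282872 0.01433151 0.086     ]
red [0.53633823 0.00269744 0.098     ]
turq [ 0.64658138 -0.26303762  0.098     ]
```

```bash
cat >> h.py <<'E'
def tool(lean):  # tool x ahead, z down leaning ahead by lean deg
    s,c=np.sin(np.radians(lean)),np.cos(np.radians(lean))
    return R.from_matrix(np.array([[c,0,s],[0,-1,0],[s,0,-c]]))
def plan(*wps):  # each (tcp xyz, lean) -> shift cm, rotvec deg from the present pose
    from bench import ctrl
    s=ctrl.observe();r=R.from_quat(s["eef_rot"]);np.set_printoptions(suppress=True)
    print(s["t"],s["ee_pos"].round(4),s["contact_force"].round(2),"gap",round(s["finger_gap"],4),"q",s["q"].round(2))
    for p,l in wps: print(p,(r.inv().apply(np.array(p)-s["ee_pos"])*100).round(2),(r.inv()*tool(l)).as_rotvec(degrees=True).round(1))
def tcp_for_tip(tip,lean): return np.array(tip)-.019*tool(lean).apply([0,0,1])
E
python3 -c "
from h import *
plan(([.38,-.25,.32],0))"
```

```text
0.15 [ 0.1914 -0.5681  0.2493] [0.53 0.11 0.07] gap 0.0855 q [-1.36  0.36  1.51  0.    1.27 -0.12]
[0.38, -0.25, 0.32] [ 28.03 -24.14  -7.03] [-0.1  0.  18.6]
```

The rows are not in the units I measure in: shifts go in shares of 60 cm and turns go in shares of 120 degrees. I convert before sending: 19 cm is 0.3167, -16 cm is -0.2667, 18.6 degrees is 0.155.

Emit:
{"op": "step_arm", "data": {
  "targets": [
    {"jaw":0,"x":0.0333,"y":-0.0333,"z":-0.05},
    {"jaw":0,"x":0.1167,"y":-0.1,"z":-0.1,"az":0.0417},
    {"jaw":0,"x":0.1833,"y":-0.15,"z":-0.1167,"az":0.0833},
    {"jaw":0,"x":0.25,"y":-0.2083,"z":-0.1167,"az":0.125},
    {"jaw":0,"x":0.3167,"y":-0.2667,"z":-0.1167,"az":0.155}
  ]
}}

```text
validation failed for argument at $.ta...
```

```bash
python3 -c "
from h import *
plan(([.38,-.25,.32],0),([.38,-.05,.32],0),([.40,.245,.30],35))"
```

```text
0.15 [ 0.1914 -0.5681  0.2493] [0.53 0.11 0.07] gap 0.0855 q [-1.36  0.36  1.51  0.    1.27 -0.12]
[0.38, -0.25, 0.32] [ 28.03 -24.14  -7.03] [-0.1  0.  18.6]
[0.38, -0.05, 0.32] [ 34.41 -43.09  -7.  ] [-0.1  0.  18.6]
[0.4, 0.245, 0.3] [ 45.72 -70.41  -4.96] [-5.8 34.7 18. ]
```

Every row probably needs all of its fields.

Converted, 19 cm is 0.3167, -16 cm is -0.2667, 18.6 degrees is 0.155.

Emit:
{"op": "step_arm", "data": {
  "targets": [
    {"jaw":0,"x":0.0333,"y":-0.0333,"z":-0.05,"ax":0,"ay":0,"az":0},
    {"jaw":0,"x":0.1167,"y":-0.1,"z":-0.1,"ax":0,"ay":0,"az":0.0417},
    {"jaw":0,"x":0.1833,"y":-0.15,"z":-0.1167,"ax":0,"ay":0,"az":0.0833},
    {"jaw":0,"x":0.25,"y":-0.2083,"z":-0.1167,"ax":0,"ay":0,"az":0.125},
    {"jaw":0,"x":0.3167,"y":-0.2667,"z":-0.1167,"ax":0,"ay":0,"az":0.155}
  ]
}}

```text
t: 0.65
ee_pos: [0.3076, -0.3782, 0.32]
eef_rot: [1.0, -0.002, 0.0, 0.001]
contact_force: [0.1, -0.4, -0.2]
finger_gap: 0.0126
grasp_force: 0.0
```

```bash
python3 -c "
from h import *
plan(([.38,-.25,.32],0),([.38,-.05,.32],0),([.40,.245,.30],35))"
```

```text
0.65 [ 0.3076 -0.3782  0.32  ] [ 0.08 -0.38 -0.16] gap 0.0126 q [-1.03  0.13  1.64  0.    1.36  0.54]
[0.38, -0.25, 0.32] [  7.19 -12.85  -0.  ] [ 0.1 -0.1 -0.2]
[0.38, -0.05, 0.32] [  7.11 -32.85  -0.02] [ 0.1 -0.1 -0.2]
[0.4, 0.245, 0.3] [  9.   -62.36   1.95] [ 0.1 34.9 -0.2]
```

Converted, -21 cm is -0.35, -17 cm is -0.2833, 10 degrees is 0.0833.

Emit:
{"op": "step_arm", "data": {
  "targets": [
    {"jaw":0,"x":0.05,"y":-0.0667,"z":0,"ax":0,"ay":0,"az":0},
    {"jaw":0,"x":0.1,"y":-0.1333,"z":0,"ax":0,"ay":0,"az":0},
    {"jaw":0,"x":0.125,"y":-0.2083,"z":0,"ax":0,"ay":0,"az":0},
    {"jaw":0,"x":0.125,"y":-0.2833,"z":0,"ax":0,"ay":0.0417,"az":0},
    {"jaw":0,"x":0.125,"y":-0.35,"z":0,"ax":0,"ay":0.0833,"az":0}
  ]
}}

```text
t: 1.15
ee_pos: [0.3825, -0.1672, 0.3191]
eef_rot: [0.996, 0.001, 0.088, -0.001]
contact_force: [-0.0, 0.1, 0.6]
finger_gap: 0.0001
grasp_force: 0.0
```

```bash
python3 -c "
from h import *
plan(([.38,-.05,.32],20),([.39,.245,.30],35))"
```

```text
1.15 [ 0.3825 -0.1672  0.3191] [-0.04  0.08  0.59] gap 0.0001 q [-0.67 -0.07  1.87  0.12  1.2   0.86]
[0.38, -0.05, 0.32] [ -0.2  -11.72  -0.12] [-0.1  9.8  0.1]
[0.39, 0.245, 0.3] [  0.49 -41.22   2.07] [-0.1 24.8  0.1]
```

Converted, -22.5 cm is -0.375, -18 cm is -0.3, 16 degrees is 0.1333.

Emit:
{"op": "step_arm", "data": {
  "targets": [
    {"jaw":0,"x":0,"y":-0.075,"z":0,"ax":0,"ay":0.025,"az":0},
    {"jaw":0,"x":0,"y":-0.15,"z":0,"ax":0,"ay":0.05,"az":0},
    {"jaw":0,"x":0,"y":-0.225,"z":0,"ax":0,"ay":0.075,"az":0},
    {"jaw":0,"x":0,"y":-0.3,"z":0.0083,"ax":0,"ay":0.1,"az":0},
    {"jaw":0,"x":0,"y":-0.375,"z":0.0083,"ax":0,"ay":0.1333,"az":0}
  ]
}}

```text
t: 1.65
ee_pos: [0.3821, 0.0542, 0.3144]
eef_rot: [0.975, -0.001, 0.224, -0.0]
contact_force: [0.7, 0.3, -0.1]
finger_gap: -0.0001
grasp_force: 0.0
```

```bash
python3 -c "
from h import *
plan(([.39,.245,.30],35),(tcp_for_tip([.456,.2455,.22],35),35))"
```

```text
1.65 [0.3821 0.0542 0.3144] [ 0.73  0.25 -0.1 ] gap -0.0001 q [-0.07 -0.27  2.11  0.04  0.85  1.49]
[0.39, 0.245, 0.3] [  0.05 -19.08   1.64] [ 0.   9.1 -0.1]
[0.44510205 0.2455     0.23556389] [  2.19 -19.14   9.85] [ 0.   9.1 -0.1]
```

Converted, -19.1 cm is -0.3183, -17 cm is -0.2833, 9.1 degrees is 0.0758.

Emit:
{"op": "step_arm", "data": {
  "targets": [
    {"jaw":0,"x":0,"y":-0.075,"z":0.0083,"ax":0,"ay":0.025,"az":0},
    {"jaw":0,"x":0,"y":-0.15,"z":0.0167,"ax":0,"ay":0.0417,"az":0},
    {"jaw":0,"x":0,"y":-0.225,"z":0.0333,"ax":0,"ay":0.0583,"az":0},
    {"jaw":0,"x":0.0083,"y":-0.2833,"z":0.0583,"ax":0,"ay":0.075,"az":0},
    {"jaw":0,"x":0.0167,"y":-0.3183,"z":0.1,"ax":0,"ay":0.0758,"az":0}
  ]
}}

```text
t: 2.15
ee_pos: [0.4105, 0.2263, 0.2746]
eef_rot: [0.954, 0.0, 0.301, -0.001]
contact_force: [1.8, -0.7, 0.0]
finger_gap: 0.0002
grasp_force: 0.0
```

```bash
python3 -c "
from h import *
plan((tcp_for_tip([.486,.2455,.21],35),35),(tcp_for_tip([.486,.2455,.175],35),35))"
```

```text
2.15 [0.4105 0.2263 0.2746] [ 1.84 -0.72  0.03] gap 0.0002 q [ 0.6  -0.04  2.13 -0.6   0.61  2.59]
[0.47510205 0.2455     0.22556389] [ 2.48 -1.91  7.72] [-0.1 -0.   0. ]
[0.47510205 0.2455     0.19056389] [ 0.47 -1.91 10.59] [-0.1 -0.   0. ]
```

Emit:
{"op": "step_arm", "data": {
  "targets": [
    {"jaw":0,"x":0,"y":0,"z":0,"ax":0,"ay":0,"az":0},
    {"jaw":0,"x":0,"y":0,"z":0,"ax":0,"ay":0,"az":0}
  ]
}}

```text
t: 2.35
ee_pos: [0.4103, 0.2251, 0.2722]
eef_rot: [0.955, 0.002, 0.298, 0.001]
contact_force: [0.3, 0.1, 0.8]
finger_gap: -0.0001
grasp_force: 0.0
```

```bash
python3 -c "
from h import *
plan((tcp_for_tip([.486,.2455,.21],35),35),(tcp_for_tip([.486,.2455,.175],35),35))"
```

```text
2.35 [0.4103 0.2251 0.2722] [0.26 0.11 0.83] gap -0.0001 q [ 0.6  -0.03  2.13 -0.59  0.61  2.58]
[0.47510205 0.2455     0.22556389] [ 2.69 -2.04  7.52] [0.1 0.4 0.2]
[0.47510205 0.2455     0.19056389] [ 0.7  -2.05 10.4 ] [0.1 0.4 0.2]
```

Converted, 7.5 cm is 0.125, 5 cm is 0.0833, 0.4 degrees is 0.0033.

Emit:
{"op": "step_arm", "data": {
  "targets": [
    {"jaw":0,"x":0.025,"y":-0.0167,"z":0.05,"ax":0,"ay":0,"az":0},
    {"jaw":0,"x":0.045,"y":-0.0333,"z":0.0833,"ax":0,"ay":0,"az":0},
    {"jaw":0,"x":0.045,"y":-0.0333,"z":0.125,"ax":0,"ay":0.0033,"az":0},
    {"jaw":0,"x":0.045,"y":-0.0333,"z":0.125,"ax":0,"ay":0.0033,"az":0}
  ]
}}

```text
t: 2.75
ee_pos: [0.4767, 0.2422, 0.2263]
eef_rot: [0.953, -0.001, 0.301, 0.002]
contact_force: [-0.6, -0.9, -0.2]
finger_gap: 0.0001
grasp_force: 0.0
```

```bash
python3 - <<'E'
from h import *
from bench import ctrl
import cv2
plan((tcp_for_tip([.486,.2455,.21],35),35),(tcp_for_tip([.486,.2455,.175],35),35),(tcp_for_tip([.486,.2455,.085],35),35))
T=ctrl.capture("top")["frame"];S=ctrl.capture("side")["frame"]
k=lambda i,x,y,w,h,f:cv2.resize(i[y:y+h,x:x+w],None,fx=f,fy=f,interpolation=cv2.INTER_CUBIC)
a=k(T,90,130,100,140,4);b=k(S,170,60,100,140,4)
cv2.imwrite("pics/hover.png",np.hstack([a,b]))
p=ctrl.observe();r=R.from_quat(p["eef_rot"])
print("tip px",[proj(n,p["ee_pos"]+r.apply([0,0,.019])) for n in("top","side")])
E
```

```text
2.75 [0.4767 0.2422 0.2263] [-0.6  -0.88 -0.2 ] gap 0.0001 q [ 0.54  0.14  2.09 -0.72  0.47  2.69]
[0.47510205 0.2455     0.22556389] [-0.17 -0.33 -0.04] [ 0.3 -0.1 -0.1]
[0.47510205 0.2455     0.19056389] [-2.18 -0.34  2.83] [ 0.3 -0.1 -0.1]
[0.47510205 0.2455     0.10056389] [-7.36 -0.37 10.19] [ 0.3 -0.1 -0.1]
tip px [(np.float64(141.21409493589618), np.float64(212.77453150378443)), (np.float64(219.11512128457775), np.float64(128.23131296922224))]
```

View pics/hover.png

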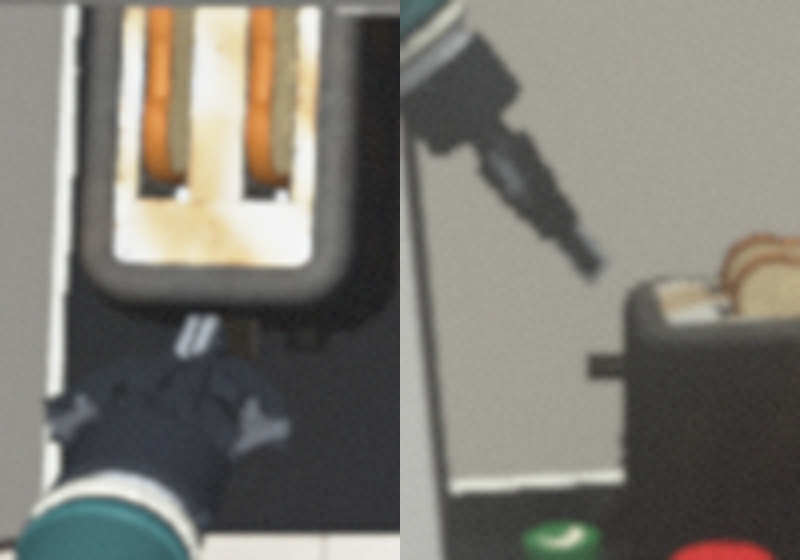

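The hover picture shows the shut tip at side (219,128), above the lever (217–226, 149–155), and at top (141,210), slightly to the +y side. I'll correct y by about 3 mm and lower the tip.

Converted, 3.7 cm is 0.0617, -2.8 cm is -0.0467.

Emit:
{"op": "step_arm", "data": {
  "targets": [
    {"jaw":0,"x":-0.0117,"y":-0.0058,"z":0.01,"ax":0,"ay":0,"az":0},
    {"jaw":0,"x":-0.025,"y":-0.0058,"z":0.0283,"ax":0,"ay":0,"az":0},
    {"jaw":0,"x":-0.0367,"y":-0.0058,"z":0.0467,"ax":0,"ay":0,"az":0},
    {"jaw":0,"x":-0.0467,"y":-0.0058,"z":0.0617,"ax":0,"ay":0,"az":0},
    {"jaw":0,"x":-0.0467,"y":-0.0058,"z":0.0617,"ax":0,"ay":0,"az":0}
  ]
}}

```text
t: 3.35
ee_pos: [0.4735, 0.2467, 0.1811]
eef_rot: [0.953, -0.001, 0.302, 0.001]
contact_force: [-0.3, 0.7, -0.4]
finger_gap: 0.0
grasp_force: 0.0
```

```bash
python3 -c "
from h import *
plan((tcp_for_tip([.486,.2455,.165],35),35),(tcp_for_tip([.486,.2455,.092],35),35))"
```

```text
3.35 [0.4735 0.2467 0.1811] [-0.32  0.7  -0.37] gap 0.0 q [ 0.55  0.23  2.15 -0.96  0.38  2.96]
[0.47510205 0.2455     0.18056389] [0.1  0.12 0.14] [ 0.1 -0.1 -0.1]
[0.47510205 0.2455     0.10756389] [-4.11  0.11  6.1 ] [ 0.1 -0.1 -0.1]
```

The wrist is at its limits here (q4 −0.96, q6 2.96). I'll fit a quick kinematic model from the logged poses and look for a feasible tool direction at the bottom of the push.

```bash
cat > kin.py <<'E'
import numpy as np
from scipy.optimize import least_squares
from scipy.spatial.transform import Rotation as R
D=[([-1.3611,.3595,1.5114,0,1.2725,-.1151],[.1913,-.5680,.2492],[.98684,.1617,0,-.0009]),
([-1.03,.13,1.64,0,1.36,.54],[.3076,-.3782,.32],[1,-.002,0,.001]),
([-.67,-.07,1.87,.12,1.20,.86],[.3825,-.1672,.3191],[.996,.001,.088,-.001]),
([-.07,-.27,2.11,.04,.85,1.49],[.3821,.0542,.3144],[.975,-.001,.224,0]),
([.6,-.03,2.13,-.59,.61,2.58],[.4103,.2251,.2722],[.955,.002,.298,.001]),
([.54,.14,2.09,-.72,.47,2.69],[.4767,.2422,.2263],[.953,-.001,.301,.002]),
([.55,.23,2.15,-.96,.38,2.96],[.4735,.2467,.1811],[.953,-.001,.302,.001])]
def fk(q,k):
    a,h,L1,L2,e,L3=k
    A=R.from_euler("ZY",[q[0],q[1]]);B=A*R.from_euler("y",q[2]);
    T=B*R.from_euler("ZYZ",[q[3],q[4],-q[5]+np.pi/2]) 
    T=T*R.from_euler("z",0)
    p=R.from_euler("z",q[0]).apply([a,0,h])+A.apply([0,0,L1])+B.apply([e,0,L2])+T.apply([0,0,L3])
    return p,T
E
python3 - <<'E'
from kin import *
for q,p,o in D:
    T=fk(q,[0]*6)[1];O=R.from_quat(o);print((T.apply([0,0,1])-O.apply([0,0,1])).round(3),(T.inv()*O).as_rotvec(degrees=True).round(1))
f=lambda k:np.concatenate([fk(q,k)[0]-p for q,p,o in D])
s=least_squares(f,[0,.2,.4,.4,0,.25]);print(s.x.round(3),f(s.x).reshape(-1,3).round(4))
E
```

```text
[-0. -0.  0.] [ -0.    0.  -13.2]
[ 0.006 -0.008  0.   ] [ 0.6 -0.1 62.2]
[ 0.006 -0.003  0.001] [ 0.4 -0.1 98.7]
[ 0.001 -0.     0.001] [1.000e-01 0.000e+00 1.704e+02]
[-0.003  0.001 -0.002] [  0.    0.2 -64.2]
[0.005 0.003 0.003] [ -0.3  -0.2 -51.8]
[-0.002 -0.002 -0.001] [  0.1   0.1 -20.6]
[ 0.121  0.078  0.49   0.307 -0.006  0.188] [[-0.0689 -0.007   0.0147]
 [-0.056  -0.0407  0.0013]
 [-0.0452 -0.0733 -0.0008]
 [-0.0129 -0.0744 -0.0088]
 [ 0.0047 -0.0137 -0.0091]
 [ 0.0056 -0.0185  0.0005]
 [ 0.0168 -0.013   0.0022]]
```

```bash
sed -i 's/a,h,L1,L2,e,L3=k/a,h,L1,L2,e,L3,d=k/; s/-q\[5\]+np.pi\/2/q[5]+np.pi\/2/; s/\[a,0,h\]/[a,d,h]/' kin.py
python3 - <<'E'
from kin import *
for q,p,o in D: print((fk(q,[0]*7)[1].inv()*R.from_quat(o)).as_rotvec(degrees=True).round(1))
f=lambda k:np.concatenate([np.array(fk(q,k)[0])-p for q,p,o in D])
s=least_squares(f,[0,.2,.4,.4,0,.25,.07]);k=s.x;print(k.tolist(),f(k).reshape(-1,3).round(4))
open("k.txt","w").write(repr(k.tolist()))
lo=np.array([-2.97,-1.01,.21,-.96,.2]);hi=np.array([2.97,2.36,2.38,4.11,2.71])
# reachability at bottom of push, tool direction by lean (deg) and azimuth (deg)
for z in(.165,.092):
  for lean in(15,20,25,30,35):
    for az in range(-30,100,15):
      l,a=np.radians([lean,az]);t=np.array([np.sin(l)*np.cos(a),np.sin(l)*np.sin(a),-np.cos(l)])
      tcp=np.array([.486,.2455,z])-.019*t
      def g(x):
        p,T=fk([*x,0],k);return np.r_[(p-tcp)*5,T.apply([0,0,1])-t]
      b=min((least_squares(g,x0,bounds=(lo+.03,hi-.03)) for x0 in([.5,.3,2,-.5,.5],[.5,.3,2,1,.5])),key=lambda r:r.cost)
      if b.cost<1e-5: print(z,lean,az,b.x.round(2))
E
```

```text
[-0.  0. -0.]
[ 0.5 -0.3  0.3]
[ 0.2 -0.3  0.2]
[ 0.  -0.1 -0.4]
[-0.1  0.2  0.1]
[-0.2 -0.3 -0. ]
[0.1 0.1 0.2]
[0.0019433402494657068, 0.2586125922250813, 0.6117189927251282, 0.42850635611561244, 0.10713691670972192, 0.3535393415170202, 0.06861933622476797] [[-0.0005  0.0011 -0.0005]
 [ 0.0005 -0.0016  0.0018]
 [ 0.0001  0.0019  0.0003]
 [ 0.0002 -0.0016 -0.0014]
 [-0.002   0.0009 -0.0025]
 [ 0.0019  0.0016  0.0027]
 [ 0.0001 -0.0019 -0.0005]]
0.165 15 -30 [ 0.49  0.31  1.82 -0.29  0.89]
0.165 15 -15 [ 0.46  0.28  1.87 -0.24  0.81]
0.165 15 0 [ 0.41  0.26  1.9  -0.15  0.75]
0.165 15 15 [ 0.36  0.24  1.92 -0.04  0.72]
0.165 15 30 [0.3  0.24 1.92 0.09 0.73]
0.165 15 45 [0.25 0.25 1.91 0.19 0.77]
0.165 15 60 [0.21 0.26 1.89 0.26 0.83]
0.165 15 75 [0.18 0.29 1.85 0.3  0.91]
0.165 15 90 [0.16 0.32 1.8  0.31 1.  ]
0.165 20 -30 [ 0.55  0.3   1.86 -0.41  0.85]
0.165 20 -15 [ 0.5   0.27  1.92 -0.36  0.74]
0.165 20 0 [ 0.44  0.24  1.96 -0.25  0.64]
0.165 20 15 [ 0.37  0.22  1.99 -0.06  0.59]
0.165 20 30 [0.29 0.21 2.   0.14 0.6 ]
0.165 20 45 [0.21 0.22 1.98 0.31 0.66]
0.165 20 60 [0.15 0.25 
[... 1945 characters left out ...]
 -15 [ 0.55  0.39  2.04 -0.69  0.5 ]
0.092 25 0 [ 0.47  0.36  2.1  -0.61  0.34]
0.092 25 15 [ 0.37  0.34  2.14 -0.21  0.23]
0.092 25 30 [0.27 0.34 2.15 0.44 0.25]
0.092 25 45 [0.17 0.35 2.13 0.7  0.39]
0.092 25 60 [0.1  0.37 2.08 0.72 0.54]
0.092 25 75 [0.06 0.41 2.01 0.67 0.7 ]
0.092 25 90 [0.04 0.45 1.92 0.6  0.85]
0.092 30 -30 [ 0.66  0.45  1.99 -0.83  0.67]
0.092 30 45 [0.13 0.36 2.19 1.12 0.35]
0.092 30 60 [0.04 0.39 2.13 0.97 0.54]
0.092 30 75 [-0.01  0.42  2.04  0.83  0.71]
0.092 30 90 [-0.02  0.47  1.94  0.71  0.88]
0.092 35 45 [0.08 0.39 2.26 1.56 0.38]
0.092 35 60 [-0.02  0.41  2.18  1.21  0.57]
0.092 35 75 [-0.07  0.45  2.08  0.98  0.75]
0.092 35 90 [-0.08  0.5   1.96  0.8   0.92]
```

The model fits to about 2 mm, and a lean of 25° straight back stays within range down to the stop. I'll change to that lean.

```bash
python3 -c "
from h import *
plan((tcp_for_tip([.485,.2455,.172],25),25))"
```

```text
3.35 [0.4735 0.2467 0.1811] [-0.32  0.7  -0.37] gap 0.0 q [ 0.55  0.23  2.15 -0.96  0.38  2.96]
[0.47697025 0.2455     0.18921985] [ 0.75  0.12 -0.46] [  0.1 -10.1  -0.1]
```

Converted, 0.75 cm is 0.0125, 0.7 cm is 0.0117, -10 degrees is -0.0833.

Emit:
{"op": "step_arm", "data": {
  "targets": [
    {"jaw":0,"x":0.005,"y":0.0017,"z":-0.0067,"ax":0,"ay":-0.0333,"az":0},
    {"jaw":0,"x":0.0117,"y":0.0017,"z":-0.0083,"ax":0,"ay":-0.0667,"az":0},
    {"jaw":0,"x":0.0125,"y":0.0017,"z":-0.0083,"ax":0,"ay":-0.0833,"az":0},
    {"jaw":0,"x":0.0125,"y":0.0017,"z":-0.0083,"ax":0,"ay":-0.0833,"az":0}
  ]
}}

```text
t: 3.75
ee_pos: [0.4805, 0.2479, 0.193]
eef_rot: [0.975, -0.001, 0.221, -0.001]
contact_force: [0.7, 0.3, 0.4]
finger_gap: 0.0002
grasp_force: 0.0
```

```bash
python3 -c "
from h import *
plan((tcp_for_tip([.485,.2455,.172],25),25),(tcp_for_tip([.485,.2455,.15],25),25),(tcp_for_tip([.485,.2455,.13],25),25))"
```

```text
3.75 [0.4805 0.2479 0.193 ] [0.73 0.3  0.45] gap 0.0002 q [ 0.48  0.21  2.01 -0.38  0.55  2.34]
[0.47697025 0.2455     0.18921985] [-0.48  0.24  0.19] [-0.1 -0.5 -0.1]
[0.47697025 0.2455     0.16721985] [-1.43  0.25  2.17] [-0.1 -0.5 -0.1]
[0.47697025 0.2455     0.14721985] [-2.29  0.25  3.98] [-0.1 -0.5 -0.1]
```

Converted, 3.9 cm is 0.065, 3 cm is 0.05, -0.5 degrees is -0.0042.

Emit:
{"op": "step_arm", "data": {
  "targets": [
    {"jaw":0,"x":-0.0083,"y":0.0033,"z":0.0033,"ax":0,"ay":-0.0042,"az":0},
    {"jaw":0,"x":-0.015,"y":0.0033,"z":0.0183,"ax":0,"ay":-0.0042,"az":0},
    {"jaw":0,"x":-0.0233,"y":0.0033,"z":0.035,"ax":0,"ay":-0.0042,"az":0},
    {"jaw":0,"x":-0.03,"y":0.0033,"z":0.05,"ax":0,"ay":-0.0042,"az":0},
    {"jaw":0,"x":-0.0367,"y":0.0033,"z":0.065,"ax":0,"ay":-0.0042,"az":0}
  ]
}}

```text
t: 4.25
ee_pos: [0.4736, 0.2445, 0.1432]
eef_rot: [0.977, 0.0, 0.213, 0.001]
contact_force: [-0.6, -1.1, 3.7]
finger_gap: 0.0001
grasp_force: 1.9
```

```bash
python3 -c "
from h import *
plan((tcp_for_tip([.485,.2455,.13],25),25),(tcp_for_tip([.485,.2455,.11],25),25),(tcp_for_tip([.485,.2455,.095],25),25))"
```

```text
4.25 [0.4736 0.2445 0.1432] [-0.59 -1.11  3.71] gap 0.0001 q [ 0.48  0.29  2.07 -0.47  0.44  2.44]
[0.47697025 0.2455     0.14721985] [ 0.47 -0.1  -0.22] [0.1 0.4 0. ]
[0.47697025 0.2455     0.12721985] [-0.36 -0.11  1.6 ] [0.1 0.4 0. ]
[0.47697025 0.2455     0.11221985] [-0.99 -0.11  2.96] [0.1 0.4 0. ]
```

The 3.7 N upward force matches the lever's resistance, so I'll keep pushing.

Converted, 2.7 cm is 0.045, 2.2 cm is 0.0367, 0.2 degrees is 0.0017.

Emit:
{"op": "step_arm", "data": {
  "targets": [
    {"jaw":0,"x":-0.0017,"y":-0.0017,"z":0.0133,"ax":0,"ay":0.0017,"az":0},
    {"jaw":0,"x":-0.0067,"y":-0.0017,"z":0.025,"ax":0,"ay":0.0017,"az":0},
    {"jaw":0,"x":-0.0117,"y":-0.0017,"z":0.0367,"ax":0,"ay":0.0017,"az":0},
    {"jaw":0,"x":-0.015,"y":-0.0017,"z":0.045,"ax":0,"ay":0.0017,"az":0}
  ]
}}

```text
t: 4.65
ee_pos: [0.477, 0.2456, 0.1153]
eef_rot: [0.977, -0.0, 0.215, 0.001]
contact_force: [-2.5, -1.4, 4.8]
finger_gap: -0.0003
grasp_force: 1.8
```

```bash
python3 -c "
from h import *
plan((tcp_for_tip([.485,.2455,.095],25),25),(tcp_for_tip([.485,.2455,.09],25),25))"
```

```text
4.65 [0.477  0.2456 0.1153] [-2.52 -1.36  4.83] gap -0.0003 q [ 0.47  0.35  2.09 -0.57  0.37  2.55]
[0.47697025 0.2455     0.11221985] [-0.14  0.01  0.28] [0.1 0.2 0. ]
[0.47697025 0.2455     0.10721985] [-0.35  0.01  0.73] [0.1 0.2 0. ]
```

Converted, 0.45 cm is 0.0075, -0.25 cm is -0.0042.

Emit:
{"op": "step_arm", "data": {
  "targets": [
    {"jaw":0,"x":-0.0025,"y":0,"z":0.0042,"ax":0,"ay":0,"az":0},
    {"jaw":0,"x":-0.0042,"y":0,"z":0.0075,"ax":0,"ay":0,"az":0}
  ]
}}

```text
t: 4.85
ee_pos: [0.4772, 0.2457, 0.111]
eef_rot: [0.977, -0.0, 0.215, 0.001]
contact_force: [-1.9, -2.4, 4.0]
finger_gap: 0.0001
grasp_force: 1.8
```

```bash
python3 - <<'E'
from h import *
from bench import ctrl
import cv2
plan((tcp_for_tip([.485,.2455,.09],25),25))
T=ctrl.capture("top")["frame"];S=ctrl.capture("side")["frame"]
k=lambda i,x,y,w,h,f:cv2.resize(i[y:y+h,x:x+w],None,fx=f,fy=f,interpolation=cv2.INTER_CUBIC)
cv2.imwrite("pics/push.png",np.hstack([k(T,90,130,100,140,4),k(S,190,90,100,140,4)]))
E
```

```text
4.85 [0.4772 0.2457 0.111 ] [-1.92 -2.39  4.03] gap 0.0001 q [ 0.47  0.36  2.09 -0.59  0.35  2.57]
[0.47697025 0.2455     0.10721985] [-0.18  0.02  0.34] [ 0.1  0.1 -0. ]
```

View pics/push.png

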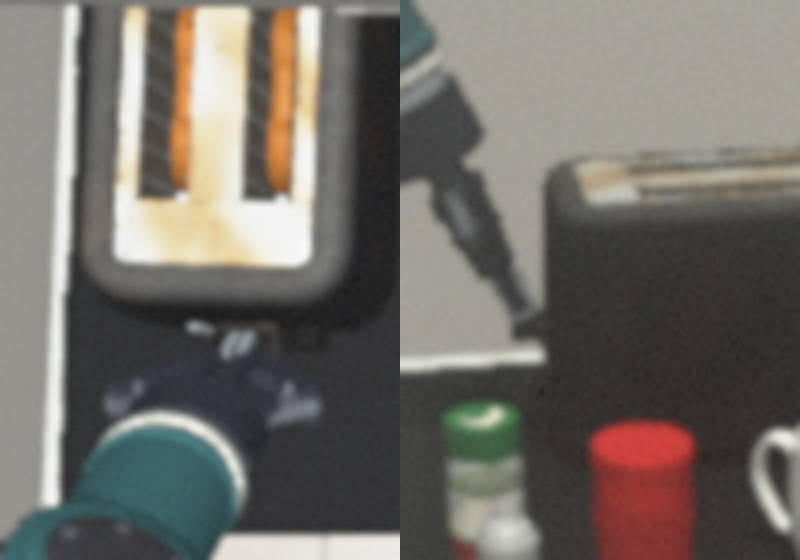

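The slices have sunk in, the tip (side 322,172) sits on the lever, and the toaster hasn't moved. The force is still about 4 N, so I'll push on in small steps until it hits the stop.

Converted, 0.4 cm is 0.0067, 0.25 cm is 0.0042.

Emit:
{"op": "step_arm", "data": {
  "targets": [
    {"jaw":0,"x":-0.0017,"y":0,"z":0.0042,"ax":0,"ay":0,"az":0},
    {"jaw":0,"x":-0.0033,"y":0,"z":0.0067,"ax":0,"ay":0,"az":0},
    {"jaw":0,"x":-0.0033,"y":0,"z":0.0067,"ax":0,"ay":0,"az":0}
  ]
}}

```text
t: 5.25
ee_pos: [0.478, 0.2463, 0.1096]
eef_rot: [0.976, -0.0, 0.218, -0.0]
contact_force: [-14.6, -3.3, 32.2]
finger_gap: -0.0003
grasp_force: 16.4
```

The force has risen to 32 N, so the lever is at its stop. I'll back off along the tool axis.

Converted, -16 cm is -0.2667, -13 cm is -0.2167, -5 degrees is -0.0417.

Emit:
{"op": "step_arm", "data": {
  "targets": [
    {"jaw":0,"x":0,"y":0,"z":-0.025,"ax":0,"ay":0,"az":0},
    {"jaw":0,"x":0,"y":0,"z":-0.0833,"ax":0,"ay":0,"az":0},
    {"jaw":0,"x":0,"y":0,"z":-0.15,"ax":0,"ay":0,"az":0},
    {"jaw":0,"x":0.025,"y":0,"z":-0.2167,"ax":0,"ay":-0.0167,"az":0},
    {"jaw":0,"x":0.05,"y":0,"z":-0.2667,"ax":0,"ay":-0.0417,"az":0}
  ]
}}

```text
t: 5.75
ee_pos: [0.4355, 0.2466, 0.2669]
eef_rot: [0.985, 0.001, 0.172, -0.0]
contact_force: [0.9, -0.2, -0.5]
finger_gap: -0.0001
grasp_force: 0.0
```

```bash
python3 - <<'E'
from h import *
from bench import ctrl
import cv2
a=cv2.imread("pics/top0.png");b=ctrl.capture("top")["frame"];cv2.imwrite("pics/top1.png",b)
b2=ctrl.capture("side")["frame"];s0=cv2.imread("pics/side0.png")
for n,i,j,(x,y,w,h) in(("top",a,b,(110,135,75,50)),("side",s0,b2,(228,128,95,60))):
    g=lambda m:cv2.cvtColor(m,7)[y:y+h,x:x+w].astype(np.float32)
    print(n,cv2.phaseCorrelate(g(i),g(j),cv2.createHanningWindow((w,h),cv2.CV_32F)))
plan(([.42,.0,.26],0),([.50,-.246,.25],0),([.522,-.246,.153],0))
def k(i):return cv2.resize(i[130:220,200:330],None,fx=3,fy=3)
cv2.imwrite("pics/after.png",np.hstack([k(s0),k(b2)]))
E
```

```text
top ((0.6325185477917401, 0.16816730894464982), 0.8137304616292318)
side ((0.30497738298412, 0.31691955824414464), 0.716992944975694)
5.85 [0.4418 0.2485 0.2718] [ 0.61 -0.01  0.82] gap 0.0001 q [ 0.49  0.07  1.91 -0.21  0.86  2.18]
[0.42, 0.0, 0.26] [-2.39 24.86  0.21] [ -0.3 -20.5  -0.1]
[0.5, -0.246, 0.25] [ 4.81 49.46  3.82] [ -0.3 -20.5  -0.1]
[0.522, -0.246, 0.153] [ 3.47 49.51 13.68] [ -0.3 -20.5  -0.1]
```

View pics/after.png

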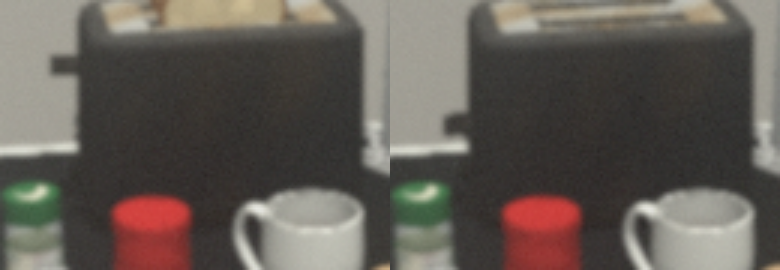

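```bash
python3 - <<'E'
from h import *
print([proj("side",[.474,.2455,z]) for z in(.15,.156,.091)])
plan(([.42,.0,.27],15),([.48,-.246,.25],15),([.519,-.246,.151],15))
E
```

```text
[(np.float64(215.70018501557396), np.float64(149.8433485258835)), (np.float64(215.57981810654712), np.float64(147.79290171192216)), (np.float64(216.85727586628468), np.float64(169.55435770179093))]
5.85 [0.4418 0.2485 0.2718] [ 0.61 -0.01  0.82] gap 0.0001 q [ 0.49  0.07  1.91 -0.21  0.86  2.18]
[0.42, 0.0, 0.27] [-2.04 24.85 -0.73] [-0.3 -5.5 -0.1]
[0.48, -0.246, 0.25] [ 2.94 49.46  3.12] [-0.3 -5.5 -0.1]
[0.519, -0.246, 0.151] [ 3.12 49.51 13.76] [-0.3 -5.5 -0.1]
```

Converted, 22 cm is 0.3667, 17.5 cm is 0.2917, -5 degrees is -0.0417.

Emit:
{"op": "step_arm", "data": {
  "targets": [
    {"jaw":0,"x":-0.0083,"y":0.0667,"z":0,"ax":0,"ay":-0.0083,"az":0},
    {"jaw":0,"x":-0.0167,"y":0.1417,"z":0,"ax":0,"ay":-0.025,"az":0},
    {"jaw":0,"x":-0.025,"y":0.2167,"z":0,"ax":0,"ay":-0.0417,"az":0},
    {"jaw":0,"x":-0.0333,"y":0.2917,"z":0,"ax":0,"ay":-0.0417,"az":0},
    {"jaw":0,"x":-0.04,"y":0.3667,"z":0,"ax":0,"ay":-0.0417,"az":0}
  ]
}}

```text
t: 6.35
ee_pos: [0.414, 0.0242, 0.2564]
eef_rot: [0.991, -0.0, 0.13, 0.001]
contact_force: [0.7, -1.0, 0.6]
finger_gap: -0.0002
grasp_force: 0.0
```

```bash
python3 - <<'E'
from h import *
plan(([.42,.0,.27],15),([.48,-.246,.25],15),([.519,-.246,.151],15))
E
```

```text
6.35 [0.414  0.0242 0.2564] [ 0.73 -1.01  0.64] gap -0.0002 q [-0.14 -0.06  2.04  0.04  0.9   1.41]
[0.42, 0.0, 0.27] [ 0.93  2.43 -1.16] [ 0.1  0.  -0. ]
[0.48, -0.246, 0.25] [ 6.22 27.02  2.37] [ 0.1  0.  -0. ]
[0.519, -0.246, 0.151] [ 7.43 27.   12.94] [ 0.1  0.  -0. ]
```

The lever now shows at side row ~168.5. I predicted 169.6 for fully down and 150 for up, so it is down.

Converted, 22.5 cm is 0.375, 18 cm is 0.3.

Emit:
{"op": "step_arm", "data": {
  "targets": [
    {"jaw":0,"x":0.0167,"y":0.075,"z":-0.0083,"ax":0,"ay":0,"az":0},
    {"jaw":0,"x":0.0417,"y":0.15,"z":-0.0083,"ax":0,"ay":0,"az":0},
    {"jaw":0,"x":0.0667,"y":0.225,"z":0,"ax":0,"ay":0,"az":0},
    {"jaw":0,"x":0.0833,"y":0.3,"z":0.0083,"ax":0,"ay":0,"az":0},
    {"jaw":0,"x":0.1,"y":0.375,"z":0.0167,"ax":0,"ay":0,"az":0}
  ]
}}

```text
t: 6.85
ee_pos: [0.4747, -0.2016, 0.2621]
eef_rot: [0.992, -0.001, 0.13, 0.001]
contact_force: [1.3, 0.1, 0.4]
finger_gap: -0.0
grasp_force: 0.0
```

```bash
python3 - <<'E'
from h import *
plan(([.49,-.246,.25],15),([.519,-.246,.190],15),([.519,-.246,.151],15))
E
```

```text
6.85 [ 0.4747 -0.2016  0.2621] [1.31 0.13 0.39] gap -0.0 q [-0.64  0.11  1.85  0.18  0.98  0.84]
[0.49, -0.246, 0.25] [1.18 4.43 1.58] [ 0.1  0.1 -0.1]
[0.519, -0.246, 0.19] [2.44 4.42 8.12] [ 0.1  0.1 -0.1]
[0.519, -0.246, 0.151] [ 1.43  4.41 11.89] [ 0.1  0.1 -0.1]
```

Converted, 7.5 cm is 0.125, 6 cm is 0.1.

Emit:
{"op": "step_arm", "data": {
  "targets": [
    {"jaw":0,"x":0.0167,"y":0.0417,"z":0.0167,"ax":0,"ay":0,"az":0},
    {"jaw":0,"x":0.0333,"y":0.0717,"z":0.0583,"ax":0,"ay":0,"az":0},
    {"jaw":0,"x":0.04,"y":0.0717,"z":0.1,"ax":0,"ay":0,"az":0},
    {"jaw":0,"x":0.04,"y":0.0717,"z":0.125,"ax":0,"ay":0,"az":0},
    {"jaw":0,"x":0.04,"y":0.0717,"z":0.125,"ax":0,"ay":0,"az":0}
  ]
}}

```text
t: 7.35
ee_pos: [0.5159, -0.2416, 0.1933]
eef_rot: [0.992, -0.001, 0.128, -0.001]
contact_force: [-0.4, 0.9, 0.6]
finger_gap: 0.0002
grasp_force: 0.0
```

```bash
python3 - <<'E'
from h import *
plan(([.519,-.246,.190],15),([.519,-.246,.151],15))
E
```

```text
7.35 [ 0.5159 -0.2416  0.1933] [-0.36  0.88  0.59] gap 0.0002 q [-0.66  0.28  1.82  0.21  0.84  0.79]
[0.519, -0.246, 0.19] [0.22 0.44 0.4 ] [-0.1  0.3 -0.1]
[0.519, -0.246, 0.151] [-0.77  0.45  4.17] [-0.1  0.3 -0.1]
```

Converted, 4.1 cm is 0.0683, 3.5 cm is 0.0583.

Emit:
{"op": "step_arm", "data": {
  "targets": [
    {"jaw":0,"x":0.0033,"y":0.0067,"z":0.0133,"ax":0,"ay":0,"az":0},
    {"jaw":0,"x":-0.0033,"y":0.0067,"z":0.0367,"ax":0,"ay":0,"az":0},
    {"jaw":0,"x":-0.01,"y":0.0067,"z":0.0583,"ax":0,"ay":0,"az":0},
    {"jaw":0,"x":-0.0133,"y":0.0067,"z":0.0683,"ax":0,"ay":0,"az":0},
    {"jaw":0,"x":-0.0133,"y":0.0067,"z":0.0683,"ax":0,"ay":0,"az":0}
  ]
}}

```text
t: 7.85
ee_pos: [0.5197, -0.2461, 0.1544]
eef_rot: [0.992, -0.0, 0.129, 0.0]
contact_force: [0.6, -0.1, -1.1]
finger_gap: -0.0002
grasp_force: 0.0
```

```bash
python3 - <<'E'
from h import *
from bench import ctrl
import cv2
plan(([.519,-.246,.151],15))
T=ctrl.capture("top")["frame"];S=ctrl.capture("side")["frame"]
k=lambda i,x,y,w,h,f:cv2.resize(i[y:y+h,x:x+w],None,fx=f,fy=f,interpolation=cv2.INTER_CUBIC)
cv2.imwrite("pics/point.png",np.hstack([k(T,270,130,130,150,3),k(S,200,180,130,150,3)]))
E
```

```text
7.85 [ 0.5197 -0.2461  0.1544] [ 0.56 -0.05 -1.14] gap -0.0002 q [-0.66  0.34  1.86  0.23  0.75  0.76]
[0.519, -0.246, 0.151] [-0.15 -0.01  0.31] [ 0.1  0.1 -0. ]
```

View pics/point.png

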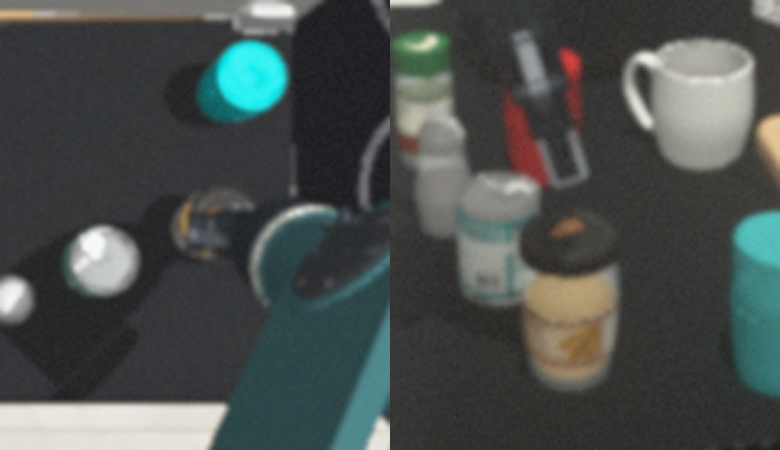

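The side picture shows the tip at (259,241), right above the lid centre (260,257) with a clear gap, and the neighbours where they were. Now I'll hold.

Emit:
{"op": "step_arm", "data": {
  "targets": [
    {"jaw":0,"x":0,"y":0,"z":0,"ax":0,"ay":0,"az":0},
    {"jaw":0,"x":0,"y":0,"z":0,"ax":0,"ay":0,"az":0},
    {"jaw":0,"x":0,"y":0,"z":0,"ax":0,"ay":0,"az":0},
    {"jaw":0,"x":0,"y":0,"z":0,"ax":0,"ay":0,"az":0},
    {"jaw":0,"x":0,"y":0,"z":0,"ax":0,"ay":0,"az":0}
  ]
}}

```text
t: 8.45
ee_pos: [0.52, -0.2462, 0.1549]
eef_rot: [0.992, -0.0, 0.13, 0.001]
contact_force: [0.6, -1.0, 0.1]
finger_gap: -0.0001
grasp_force: 0.0
```

Emit:
{"op": "step_arm", "data": {
  "targets": [
    {"jaw":0,"x":0,"y":0,"z":0,"ax":0,"ay":0,"az":0},
    {"jaw":0,"x":0,"y":0,"z":0,"ax":0,"ay":0,"az":0},
    {"jaw":0,"x":0,"y":0,"z":0,"ax":0,"ay":0,"az":0},
    {"jaw":0,"x":0,"y":0,"z":0,"ax":0,"ay":0,"az":0},
    {"jaw":0,"x":0,"y":0,"z":0,"ax":0,"ay":0,"az":0}
  ]
}}

```text
t: 8.95
ee_pos: [0.52, -0.2462, 0.1548]
eef_rot: [0.992, -0.0, 0.13, 0.001]
contact_force: [-0.7, -0.8, -0.3]
finger_gap: 0.0003
grasp_force: 0.0
```

Emit:
{"op": "step_arm", "data": {
  "targets": [
    {"jaw":0,"x":0,"y":0,"z":0,"ax":0,"ay":0,"az":0},
    {"jaw":0,"x":0,"y":0,"z":0,"ax":0,"ay":0,"az":0},
    {"jaw":0,"x":0,"y":0,"z":0,"ax":0,"ay":0,"az":0},
    {"jaw":0,"x":0,"y":0,"z":0,"ax":0,"ay":0,"az":0},
    {"jaw":0,"x":0,"y":0,"z":0,"ax":0,"ay":0,"az":0}
  ]
}}

```text
t: 9.45
ee_pos: [0.52, -0.2462, 0.1548]
eef_rot: [0.992, -0.0, 0.13, 0.001]
contact_force: [-0.0, -0.1, -0.1]
finger_gap: -0.0001
grasp_force: 0.0
```

Emit:
{"op": "step_arm", "data": {
  "targets": [
    {"jaw":0,"x":0,"y":0,"z":0,"ax":0,"ay":0,"az":0},
    {"jaw":0,"x":0,"y":0,"z":0,"ax":0,"ay":0,"az":0},
    {"jaw":0,"x":0,"y":0,"z":0,"ax":0,"ay":0,"az":0},
    {"jaw":0,"x":0,"y":0,"z":0,"ax":0,"ay":0,"az":0},
    {"jaw":0,"x":0,"y":0,"z":0,"ax":0,"ay":0,"az":0}
  ]
}}

```text
t: 9.95
ee_pos: [0.52, -0.2462, 0.1548]
eef_rot: [0.992, -0.0, 0.13, 0.001]
contact_force: [-0.1, 0.4, -0.0]
finger_gap: 0.0001
grasp_force: 0.0
```

Emit:
{"op": "step_arm", "data": {
  "targets": [
    {"jaw":0,"x":0,"y":0,"z":0,"ax":0,"ay":0,"az":0},
    {"jaw":0,"x":0,"y":0,"z":0,"ax":0,"ay":0,"az":0},
    {"jaw":0,"x":0,"y":0,"z":0,"ax":0,"ay":0,"az":0},
    {"jaw":0,"x":0,"y":0,"z":0,"ax":0,"ay":0,"az":0},
    {"jaw":0,"x":0,"y":0,"z":0,"ax":0,"ay":0,"az":0}
  ]
}}

```text
t: 10.45
ee_pos: [0.52, -0.2462, 0.1548]
eef_rot: [0.992, -0.0, 0.13, 0.001]
contact_force: [-1.0, -1.0, 0.4]
finger_gap: 0.0002
grasp_force: 0.0
```

```bash
python3 -c "
from h import *
plan(([.519,-.246,.151],15))
from bench import ctrl
print(ctrl.hand_in())"
```

```text
10.45 [ 0.52   -0.2462  0.1548] [-1.   -1.02  0.39] gap 0.0002 q [-0.66  0.34  1.86  0.23  0.75  0.76]
[0.519, -0.246, 0.151] [-0.2  -0.02  0.34] [ 0.1  0.1 -0. ]
the job is handed in; nothing more can be done
None
```

I handed the job in (no verdict came back): the toaster lever is down at its stop with both slices sunk in, and the fingertips held about 40 mm above the middle of the honey lid for 2.5 s and finished there, with the toaster within about 2 mm of its place and no sign of anything else moving.

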